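Fit the board carrier on the inspection stage

TASK

Fit the blue board carrier onto the black inspection stage: lower it over the steel shaft and the brass pin together, with the pin coming up through the carrier's slot, until it lies flat and fully home, then let go. Lower it all the way by hand rather than letting it drop, and leave the grey plate, which has no slot, where it lies.

Things in the scene. Friction and masses are not known exactly. Their poses are not given: they have to be found in the camera images.
- carrier: Loose blue plate 170 (x) by 110 (y) by 8 mm, 0.28 kg, green circuit board (4 mm high) at its -x end. On its middle an aluminium block to grip across y: 60 (x) by 40 (y) mm, top 44 mm above the underside. Through block and plate an upright centre bore, 26 mm diameter. Through slot 30 (x) by 22 (y) mm centred at x=+65, y=0 mm. Origin: centre of the underside; z up. Lies flat on the table.
- stage: Fixed black block 190 (x) by 130 (y) by 20 mm. Steel shaft at its centre: 18 mm thick, top half tapering to 6 mm, tip 68 mm above table. Brass pin at x=+65, y=0 mm: 10 mm thick, tapering to 4 mm, tip 48 mm above table. Origin: at table height on the shaft's axis; z up, x from shaft to pin. Carrier is home flat on the block: its origin 20 mm above this one, x axes alike.
- blank_plate: Bystander, loose: a grey plate with the carrier's outline, thickness, bore and aluminium block, but no circuit board and no slot, so it cannot go over the pin. Origin: centre of its underside. It lies on one side of the stage and the carrier on the other, either way round.
Not all that is in view belongs to the job. There is more than one size of the stage; the one meant has the size given above. Of the things that look like the carrier, the larger one is meant.

How it is judged:
By the outcome, as a careful person would: the job done as asked, in the order asked, and still so for the second after the job is handed in, with the robot touching nothing.
It also fails if it takes over 35 s, if anything falls off the work surface, if the arm or the gripper's body presses on something with over 40 N, if the wrist force passes 120 N, or if a joint passes its speed limit or range.

ROBOT

A 6-joint arm with a two-finger parallel gripper is mounted at the origin on the work surface. World frame = base frame: x ahead of the robot, y to its left, z up, the work surface at z = 0. Lengths are in m, angles in rad, forces in N, time in s.
With the tool pointing down it reaches from about 0.35 to 0.975 m from the base axis. Payload 4.9 kg.
Tool frame: the origin (TCP) lies at the very end of the fingers, on their centre line; the grasp point (between the pads) lies 19 mm behind it; z points along the fingers, x is the direction in which the jaws open and shut, and the axes are right-handed (so a half turn about z gives the same grasp; the last joint's range is limited). The gripper opens to 85 mm and grips with 20 to 120 N. Pads are 22 mm wide; open, the fingers measure 114 mm over their backs; the gripper's body (76 mm by 85 mm) begins 54 mm behind the grasp point. The pads swing forward as they close: fully open they stand 13 mm farther back than shut.
Start: joints at [1.152, 0.053, 1.613, -0, 1.476, -0.119], TCP at [0.185, 0.597, 0.231] pointing down, gripper open.
Joint ranges: [-3.01, 3.01], [-1.01, 2.22], [0.06, 2.58], [-1.02, 4.17], [0.09, 2.62], [-3.14, 3.14]. Speed limits (rad/s): [2.57, 2.57, 3.14, 3.14, 3.14, 3.14].

INTERFACE

Orientations are given as a unit quaternion [w, x, y, z].
In Python, from plant import manip, imaging gives the robot as it stands.
- The arm moves only by the shell command python3 -m pendant 'ROWS'. ROWS is JSON, a list that holds one entry, the list of rows, each a list of 7 numbers: the turn, a rotation vector about the world's x, y, z in units of pi rad (1.0 is pi rad), then the shift along the world's x, y, z in units of 250 mm (1.0 is 250 mm), then the opening, from 0 (shut) to 1 (fully open). In form: [[[ax, ay, az, tx, ty, tz, claw], ...]]. A call has 1 to 20 rows; each row shifts and turns the commanded pose from where the row before left it; what a row does not reach is not made up. A row lasts 1/8 s, in which the tool goes at most 62.5 mm and 10.7 degrees, less where a joint would pass 70% of its speed; a pose out of reach is approached as far as the arm can. A call with a number of a shift or a turn outside -1 to 1 is refused whole. A call with a gripper value outside its range is refused whole. The fingers move at their own pace and stop on an object; the grip force is fixed at half the most. Time passes only in rows, so rows that do not move let the fingers close. It gives the time, the measured TCP pose, the force and the opening at its end, in the units of the state.
- manip.state(): the state, without advancing time (a new reading comes with each control period).
- imaging.grab_frame(name): name is "scene" or "top" or "wrist"; returns a dict with "frame" (400x640x3 uint8, blue, green, red), "mtx" (3x3 intrinsics, pixels), "k1" (the pictures are not rectified: a ray, as slopes to the right and down, at radius r is drawn at 1 + k1 r^2 times it, then the intrinsics apply), "world_to_cam" (4x4, takes a point from world to camera coordinates). Camera axes: x right, y down, z forward; pixel columns grow to the right and rows downward; lengths in m; the calibration is good to about 2 mm. A picture is of the moment at which its call begins. There is no depth.
- manip.job_done(): hands the job in, once; it reports no verdict.
The state is a dict: "time": time; "joint_pos": joint angles; "joint_vel": joint speeds; "joint_efforts": joint torques, N m; "tool_pos": TCP position; "tool_rot": TCP orientation; "contact_force": force on the tool from outside, world axes, zero at the start; "ft_torque": the same for the moment, N m; "gripper_width": opening from 0.0 (shut) to 1.0 (fully open).
Only numpy, scipy, OpenCV 4.12 (cv2) and the standard library are available. Lean on these libraries where they do the work, as an engineer would, in place of code of your own. Each camera call takes 0.05 s, during which the arm holds its last target. There are 200 camera calls.

## Working session

There is one attempt and no reset: what is moved stays moved. The work goes in short steps, Python scripts to look and compute and a shell command to move; the robot and the scene stay as the last step left them, time stands still between calls to the robot, and variables do not carry over. Pictures are saved under pics/ and viewed, about 8 in all and at most 12, crops included, and the job is handed in when it is done.

```bash
mkdir -p pics; ls
cat > h.py <<'E'
import numpy as np,cv2
from plant import manip,imaging
def grab(n,fn=None):
    d=imaging.grab_frame(n)
    if fn: cv2.imwrite('pics/'+fn,d['frame'])
    return d
def ray(d,px):
    K=np.array(d['mtx']);k=d['k1'];T=np.array(d['world_to_cam'])
    u=np.c_[np.atleast_2d(px).astype(float),np.ones(len(np.atleast_2d(px)))]@np.linalg.inv(K).T
    p=u[:,:2].copy();q=p.copy()
    for _ in range(30): q=p/(1+k*(q**2).sum(1,keepdims=True))
    R=T[:3,:3];c=-R.T@T[:3,3]
    return c,np.c_[q,np.ones(len(q))]@R
def atz(d,px,z):
    c,r=ray(d,px); return c+r*((z-c[2])/r[:,2:])
def proj(d,P):
    K=np.array(d['mtx']);T=np.array(d['world_to_cam']);P=np.atleast_2d(P)
    c=P@T[:3,:3].T+T[:3,3];q=c[:,:2]/c[:,2:];q=q*(1+d['k1']*(q**2).sum(1,keepdims=True))
    return q@K[:2,:2].T+K[:2,2]
E
python3 - <<'E'
from h import *
import pickle
D={n:grab(n,n+'1.png') for n in('scene','top')}
pickle.dump(D,open('d1.pkl','wb'))
for n,d in D.items(): T=np.array(d['world_to_cam']);print(n,d['k1'],-T[:3,:3].T@T[:3,3],T[:3,:3].round(2).tolist())
print(manip.state())
E
```

```text
pics
scene -0.060770080133811515 [0.90585994 0.43346642 0.72190598] [[-0.71, 0.7, 0.01], [0.52, 0.53, -0.66], [-0.47, -0.47, -0.75]]
top 0.019719785970267058 [0.21776844 0.02324245 1.20357076] [[-0.02, -1.0, 0.02], [-0.98, 0.02, -0.18], [0.18, -0.02, -0.98]]
{'time': 0.1, 'joint_pos': array([ 1.15198674e+00,  5.32740161e-02,  1.61416515e+00, -1.51130004e-05,
        1.47601316e+00, -1.18989837e-01]), 'joint_vel': array([ 0.00032548, -0.00273189, -0.00332875,  0.00122966,  0.00185064,
        0.00102162]), 'joint_efforts': array([ 1.66002678e-06, -3.94908178e+01, -3.71361601e+01, -1.57443424e-04,
        3.97659969e-03, -1.75434639e-05]), 'tool_pos': array([0.18435618, 0.5965939 , 0.23019134]), 'tool_rot': array([ 4.65731322e-04,  8.04781181e-01,  5.93570877e-01, -8.04831078e-04]), 'contact_force': array([-0.41127166, -0.48707058,  0.06372565]), 'ft_torque': array([-0.03018495, -0.01196974, -0.04254381]), 'gripper_width': 1.0004990206036672}
```

View pics/top1.png

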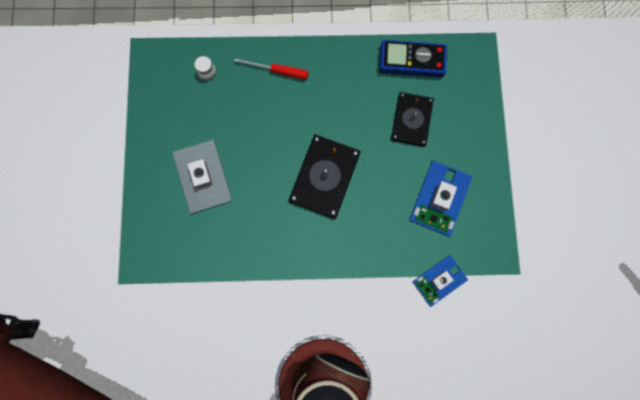

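View pics/scene1.png

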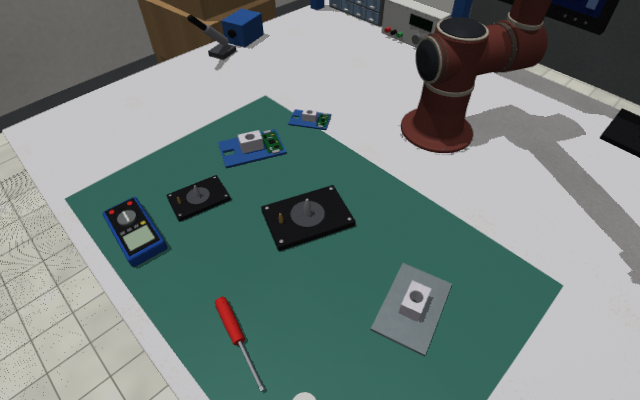

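Top view: carrier at (440,198) with its slot at (450,174) and board at (435,218). The full-size stage is at (325,176) with its pin at (334,150), and the grey plate is at (200,176). The smaller look-alikes are at (412,118) and (440,280).

Run:
```python
from h import *
import pickle
D=pickle.load(open('d1.pkl','rb'))
seeds={'top':((440,198),(325,176)),'scene':((250,145),(308,217))}
for n,d in D.items():
    f=d['frame'].astype(int);b,g,r=f[...,0],f[...,1],f[...,2]
    for nm,s,z in(('carrier',seeds[n][0],.008),('stage',seeds[n][1],.02)):
        hsv=cv2.cvtColor(d['frame'],cv2.COLOR_BGR2HSV)
        m=((b>g+35)&(b>r+50)) if nm=='carrier' else (hsv[...,2]<48)
        m=m.astype(np.uint8)
        cnt,lab,st,ce=cv2.connectedComponentsWithStats(m)
        i=min((k for k in range(1,cnt) if st[k,4]>200),key=lambda k:np.hypot(*(ce[k]-s)))
        ys,xs=np.nonzero(lab==i)
        P=atz(d,np.c_[xs,ys],z)[:,:2].astype(np.float32)*1000
        c,sz,a=cv2.minAreaRect(P)
        print(n,nm,st[i],np.round(c,1),np.round(sz,1),round(a,1))
    pts={'top':{'bore':((445,194.5),.044),'slot':((450,174),.008),'tip':((325,171),.068),'ptip':((334,149),.048)},'scene':{'bore':((250,134),.044),'slot':((229,152),.008),'tip':((308,200),.068),'ptip':((280,213),.048)}}[n]
    for k,(p,z) in pts.items(): print(n,k,atz(d,p,z).round(4))
```

```text
scene carrier [219 129  67  38 724] [ 448.5 -310.7] [109.8 168.4] 65.7
scene stage [ 261  185   95   66 2963] [515.1  -8.7] [139.9 190. ] 68.2
scene bore [[ 0.4414 -0.3182  0.044 ]]
scene slot [[ 0.5067 -0.3356  0.008 ]]
scene tip [[ 0.51   -0.0114  0.068 ]]
scene ptip [[ 0.5698 -0.0403  0.048 ]]
top carrier [ 410  161   62   75 1531] [ 447.4 -315.7] [110.5 170.9] 65.9
top stage [ 289  135   71   84 2711] [507.7 -17.8] [126.9 190.4] 68.1
top bore [[ 0.448  -0.3166  0.044 ]]
top slot [[ 0.509  -0.3441  0.008 ]]
top tip [[ 0.5085 -0.0184  0.068 ]]
top ptip [[ 0.5702 -0.0434  0.048 ]]
```

```bash
python3 -m pendant '[[[0,0,-0.0035,0.095,-0.166,0,1],[0,0,-0.0035,0.095,-0.166,0,1],[0,0,-0.0035,0.095,-0.166,0,1],[0,0,-0.0035,0.095,-0.166,0,1],[0,0,-0.0035,0.095,-0.166,0,1],[0,0,-0.0035,0.095,-0.166,0,1],[0,0,-0.0035,0.095,-0.166,0,1],[0,0,-0.0035,0.095,-0.166,0,1],[0,0,-0.0035,0.095,-0.166,0,1],[0,0,-0.0035,0.095,-0.166,0,1],[0,0,-0.0035,0.095,-0.166,0,1],[0,0,0,0.095,-0.166,0,1]]]'
python3 -m pendant '[[[0,0,0,-0.009,-0.166,0,1],[0,0,0,-0.009,-0.166,0,1],[0,0,0,-0.009,-0.166,0,1],[0,0,0,-0.009,-0.166,0,1],[0,0,0,-0.009,-0.166,0,1],[0,0,0,-0.009,-0.166,0,1],[0,0,0,-0.009,-0.166,0,1],[0,0,0,-0.009,-0.166,0,1],[0,0,0,-0.009,-0.166,0,1],[0,0,0,-0.009,-0.166,0,1],[0,0,0,0,0,0,1],[0,0,0,0,0,0,1]]]'
python3 - <<'E'
from h import *
import pickle
d=grab('wrist','w1.png');pickle.dump(d,open('w1.pkl','wb'))
E
```

```text
time: 1.6
tool_pos: [0.4699, 0.0976, 0.2309]
tool_rot: [-0.0, 0.839, 0.544, -0.0]
contact_force: [0.6, 0.7, 0.2]
gripper_width: 1.0
time: 3.1
tool_pos: [0.4469, -0.3153, 0.2307]
tool_rot: [-0.001, 0.839, 0.544, 0.0]
contact_force: [0.7, 0.1, 0.1]
gripper_width: 0.997
```

View pics/w1.png

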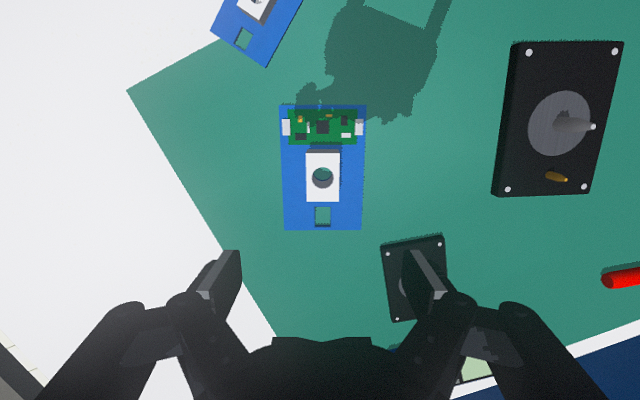

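Wrist view: carrier bore is at (323,177) and the slot at (322,215). The stage is at the right, with the shaft tip at (594,127) and the pin tip at (566,179).

```bash
cat > meas.py <<'E'
from h import *
def comp(m,s,amin=60):
    cnt,lab,st,ce=cv2.connectedComponentsWithStats(m.astype(np.uint8))
    i=min((k for k in range(1,cnt) if st[k,4]>amin),key=lambda k:np.hypot(*(ce[k]-s)))
    ys,xs=np.nonzero(lab==i);return np.c_[xs,ys]
def rect(d,m,s,z):
    P=atz(d,comp(m,s),z)[:,:2].astype(np.float32)*1000
    c,sz,a=cv2.minAreaRect(P);return np.round(c,1),np.round(sz,1),round(a,1)
def masks(d):
    f=d['frame'].astype(int);b,g,r=f[...,0],f[...,1],f[...,2]
    return (b>g+35)&(b>r+50),f.min(2)>180,f.max(2)<60
E
python3 - <<'E'
from meas import *
import pickle
d=pickle.load(open('w1.pkl','rb'));bl,wh,bk=masks(d)
print('carrier',rect(d,bl,(322,180),.008))
print('block',rect(d,wh,(323,178),.044))
print('bore',atz(d,(323,177),.044),'slot',atz(d,(322.5,215.5),.008))
print('stage',rect(d,bk,(558,118),.02))
print('tip',atz(d,(594,127),.068),'ptip',atz(d,(566,179),.048))
T=np.array(d['world_to_cam']);print(-T[:3,:3].T@T[:3,3])
E
```

```text
carrier (array([ 446.6, -313.9]), array([109.9, 168.1]), 66.1)
block (array([ 446.8, -314.2]), array([39.6, 59.5]), 65.9)
bore [[ 0.44645034 -0.31313752  0.044     ]] slot [[ 0.50454766 -0.33940546  0.008     ]]
stage (array([506.2, -23.6]), array([138.7, 187.9]), 68.1)
tip [[ 0.51022281 -0.0168284   0.068     ]] ptip [[ 0.56883379 -0.04128825  0.048     ]]
[ 0.37437711 -0.28376446  0.37264303]
```

```bash
python3 -m pendant '[[[0,0,0,0,0.005,-0.13,1],[0,0,0,0,0,-0.13,1],[0,0,0,0,0,-0.13,1],[0,0,0,0,0,-0.13,1],[0,0,0,0,0,-0.13,1],[0,0,0,0,0,-0.13,1],[0,0,0,0,0,-0.06,1],[0,0,0,0,0,-0.035,1],[0,0,0,0,0,0,1],[0,0,0,0,0,0,0],[0,0,0,0,0,0,0],[0,0,0,0,0,0,0],[0,0,0,0,0,0,0],[0,0,0,0,0,0,0],[0,0,0,0,0,0,0],[0,0,0,0,0,0,0]]]'
```

```text
time: 5.15
tool_pos: [0.4478, -0.3153, 0.0136]
tool_rot: [0.001, 0.839, 0.544, 0.0]
contact_force: [-0.4, 0.3, 5.3]
gripper_width: 0.461
```

```bash
python3 -m pendant '[[[0,0,0,0,0,0.04,0],[0,0,0,0,0,0.08,0],[0,0,0,0,0,0.1,0],[0,0,0,0,0,0.1,0],[0,0,0,0,0,0.1,0],[0,0,0,0,0,0.1,0],[0,0,0.004,0.01,0.06,0,0],[0,0,0.004,0.01,0.1,0,0],[0,0,0.004,0.01,0.1,0,0],[0,0,0,0.01,0.1,0,0],[0,0,0,0.01,0.1,0,0],[0,0,0,0.01,0.05,0,0],[0,0,0,0,0,0,0],[0,0,0,0,0,0,0]]]'
python3 - <<'E'
from h import *
import pickle
D={n:grab(n) for n in('wrist','top','scene')};pickle.dump(D,open('d2.pkl','wb'))
t=D['top']['frame'][110:250,270:450];t=cv2.resize(t,None,fx=3,fy=3,interpolation=3)
w=D['wrist']['frame'];h=np.zeros((820,640,3),np.uint8);h[:400]=w;h[400:,:540]=t
cv2.imwrite('pics/m2.png',cv2.copyMakeBorder(h,0,0,0,0,0)[:800] if 0 else cv2.resize(h,(468,600)))
cv2.imwrite('pics/w2.png',w);cv2.imwrite('pics/t2.png',t)
E
```

```text
time: 6.9
tool_pos: [0.462, -0.1875, 0.1424]
tool_rot: [0.0, 0.829, 0.56, -0.0]
contact_force: [0.3, 0.0, -3.3]
gripper_width: 0.454
```

View pics/w2.png

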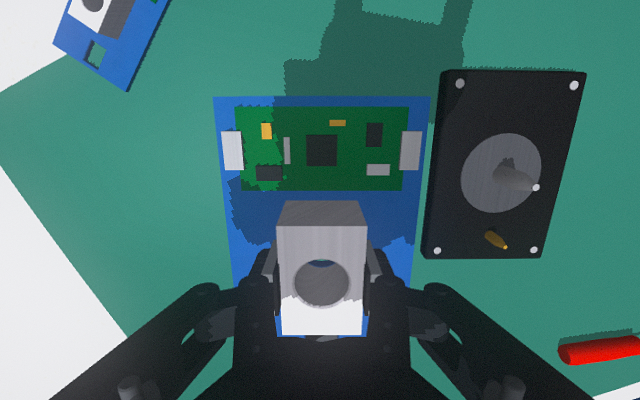

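View pics/t2.png

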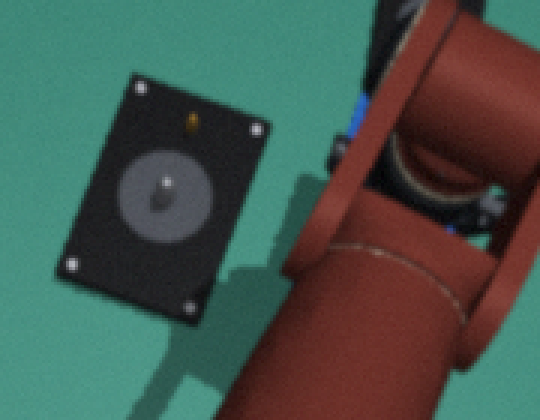

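Wrist view: the carrier is held level, with the block bore at (321,283). On the stage, the bolts are at (460,84), (574,86), (437,251) and (534,250), the shaft tip at (536,187) and the pin tip at (506,246).

Run:
```python
from meas import *
import pickle
D=pickle.load(open('d2.pkl','rb'));w,t=D['wrist'],D['top']
def an(v): return np.degrees(np.arctan2(v[1],v[0])).round(2)
def rep(n,B,tip,pin):
    # B: pin-side L, pin-side R, far L, far R
    print(n,'bolt mean',B.mean(0).round(4),'sides',np.linalg.norm(B[0]-B[1]).round(4),np.linalg.norm(B[0]-B[2]).round(4),'yaw',an(B[0]-B[2]),an(B[1]-B[3]),'tip',tip.round(4),'pin',pin.round(4),an((pin-tip)[0]))
rep('w',atz(w,[(437,251),(534,250),(460,84),(574,86)],.02),atz(w,(536,187),.068),atz(w,(506,246),.048))
c=lambda L:np.array(L)/3.+[270,110]
rep('t',atz(t,c([(141,88),(257,130),(72,264),(190,307)]),.02),atz(t,c([(167,184)]),.068),atz(t,c([(193,114)]),.048))
s=manip.state();zt=s['tool_pos'][2]-.0136+.044
bl,wh,bk=masks(w)
print('bore',atz(w,(321,283),zt),'block corners',atz(w,[(276.5,226),(366.5,226),(282,334),(362,335)],zt).round(4).tolist(),s['tool_pos'])
print('board-end corners',atz(w,[(213,97),(431,96)],zt-.036))
```

```text
w bolt mean [ 0.5102 -0.0172  0.02  ] sides 0.1064 0.1658 yaw -21.89 -21.69 tip [[ 0.509  -0.0174  0.068 ]] pin [[ 0.5687 -0.0406  0.048 ]] -21.23
t bolt mean [ 0.5092 -0.0201  0.02  ] sides 0.1065 0.1656 yaw -21.96 -22.19 tip [[ 0.5076 -0.0201  0.068 ]] pin [[ 0.5728 -0.0444  0.048 ]] -20.43
bore [[ 0.4596708  -0.18725973  0.17296867]] block corners [[0.4258, -0.1944, 0.173], [0.4403, -0.1582, 0.173], [0.4802, -0.2166, 0.173], [0.4957, -0.1796, 0.173]] [ 0.46201321 -0.18779009  0.14256867]
board-end corners [[ 0.36238282 -0.20644614  0.13696867]
 [ 0.40260712 -0.10505023  0.13696867]]
```

```bash
python3 -m pendant '[[[0,0,0,0.015,0.045,0,0],[0,0,0,0.03,0.1,0,0],[0,0,0,0.03,0.1,0,0],[0,0,0,0.03,0.1,0,0],[0,0,0,0.03,0.1,0,0],[0,0,0,0.03,0.1,0,0],[0,0,0,0.02,0.086,0,0],[0,0,0,0.01,0.045,0,0],[0,0,0,0,0,-0.08,0],[0,0,0,0,0,-0.08,0],[0,0,0,0,0,-0.04,0],[0,0,0,0,0,0,0],[0,0,0,0,0,0,0]]]'
python3 - <<'E'
from h import *
import pickle
D={n:grab(n) for n in('wrist','top','scene')};pickle.dump(D,open('d3.pkl','wb'))
w=D['wrist']['frame'][180:400,200:460];s=D['scene']['frame'][120:270,210:410]
h=np.zeros((600,800,3),np.uint8);h[:220*2-40,:400]=cv2.resize(w,(400,400)) if 0 else cv2.resize(w,(400,338)).repeat(1,0)[:400] if 0 else 0
h[:338,:400]=cv2.resize(w,(400,338));h[:300,400:]=cv2.resize(s,(400,300));h[338:588,:400]=cv2.resize(D['wrist']['frame'],(400,250))
cv2.imwrite('pics/m3.png',h)
E
```

```text
time: 8.68
tool_pos: [0.5115, -0.0184, 0.0935]
tool_rot: [0.001, 0.829, 0.559, 0.001]
contact_force: [-0.1, -1.0, -2.9]
gripper_width: 0.457
```

View pics/m3.png

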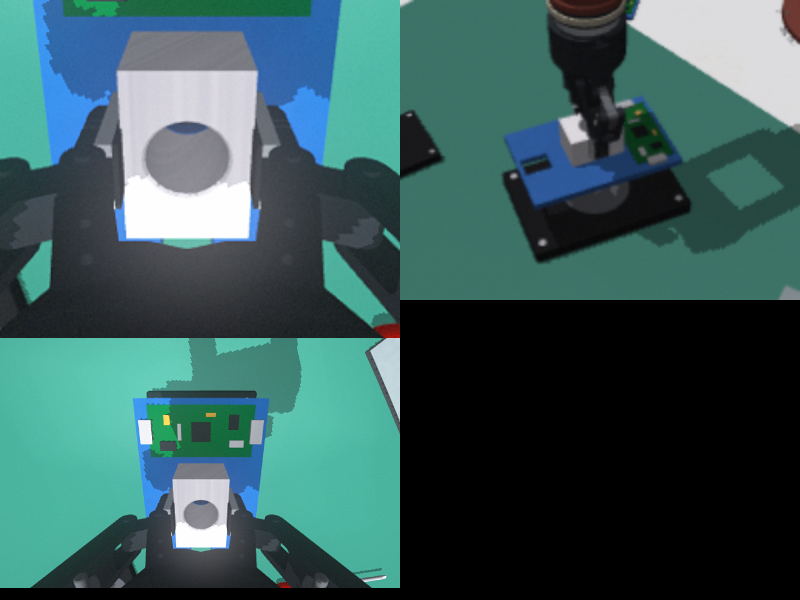

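Aligned: the stage's rear edge and the carrier's board end are centred on each other (columns about 322 in the full frame). I'll lower in stages.

```bash
python3 -m pendant '[[[0,0,0,0,0,-0.02,0],[0,0,0,0,0,-0.02,0],[0,0,0,0,0,-0.02,0],[0,0,0,0,0,-0.02,0],[0,0,0,0,0,-0.02,0],[0,0,0,0,0,0,0]]]'
python3 -m pendant '[[[0,0,0,0,0,-0.02,0],[0,0,0,0,0,-0.02,0],[0,0,0,0,0,-0.02,0],[0,0,0,0,0,-0.02,0],[0,0,0,0,0,-0.02,0],[0,0,0,0,0,0,0]]]'
python3 - <<'E'
from h import *
D={n:grab(n) for n in('wrist','scene')}
w=D['wrist']['frame'][180:400,200:460];s=D['scene']['frame'][120:270,210:410]
h=np.zeros((338,800,3),np.uint8)
h[:338,:400]=cv2.resize(w,(400,338));h[:300,400:]=cv2.resize(s,(400,300))
cv2.imwrite('pics/m4.png',h)
E
```

```text
time: 9.57
tool_pos: [0.5103, -0.0181, 0.0669]
tool_rot: [-0.0, 0.829, 0.56, -0.0]
contact_force: [0.7, -0.5, -3.3]
gripper_width: 0.46
time: 10.32
tool_pos: [0.5103, -0.0181, 0.0419]
tool_rot: [-0.0, 0.829, 0.56, -0.0]
contact_force: [0.1, -1.4, -3.8]
gripper_width: 0.459
```

View pics/m4.png

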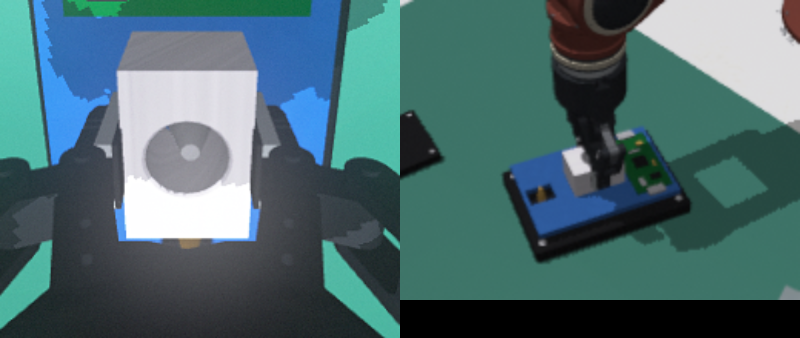

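The shaft tip shows centred in the bore (190,152 in the crop) and the pin is up through the slot. About 8 mm remains.

```bash
python3 -m pendant '[[[0,0,0,0,0,-0.01,0],[0,0,0,0,0,-0.01,0],[0,0,0,0,0,-0.006,0],[0,0,0,0,0,0,0]]]'
python3 -m pendant '[[[0,0,0,0,0,-0.004,0],[0,0,0,0,0,-0.003,0],[0,0,0,0,0,0,0]]]'
```

```text
time: 10.92
tool_pos: [0.5106, -0.0181, 0.0358]
tool_rot: [-0.0, 0.829, 0.56, -0.0]
contact_force: [-0.5, 0.5, -3.4]
gripper_width: 0.46
time: 11.3
tool_pos: [0.5108, -0.0181, 0.0342]
tool_rot: [-0.0, 0.829, 0.56, -0.0]
contact_force: [0.7, -0.9, -3.3]
gripper_width: 0.462
```

Not in contact yet, so I'll go on in 0.5 mm steps.

```bash
python3 -m pendant '[[[0,0,0,0,0,-0.002,0],[0,0,0,0,0,-0.002,0],[0,0,0,0,0,0,0]]]'
```

```text
time: 11.68
tool_pos: [0.5109, -0.0182, 0.0336]
tool_rot: [-0.0, 0.829, 0.56, -0.0]
contact_force: [-1.6, 0.5, 0.2]
gripper_width: 0.458
```

```bash
python3 -m pendant '[[[0,0,0,0,0,-0.002,0],[0,0,0,0,0,0,0]]]'
python3 - <<'E'
from h import *
d=grab('scene');s=d['frame'][120:270,210:410];cv2.imwrite('pics/s5.png',cv2.resize(s,(800,600),interpolation=3))
E
```

```text
time: 11.92
tool_pos: [0.5109, -0.0182, 0.0336]
tool_rot: [-0.0, 0.829, 0.56, -0.0]
contact_force: [-4.8, 0.7, 5.6]
gripper_width: 0.455
```

View pics/s5.png

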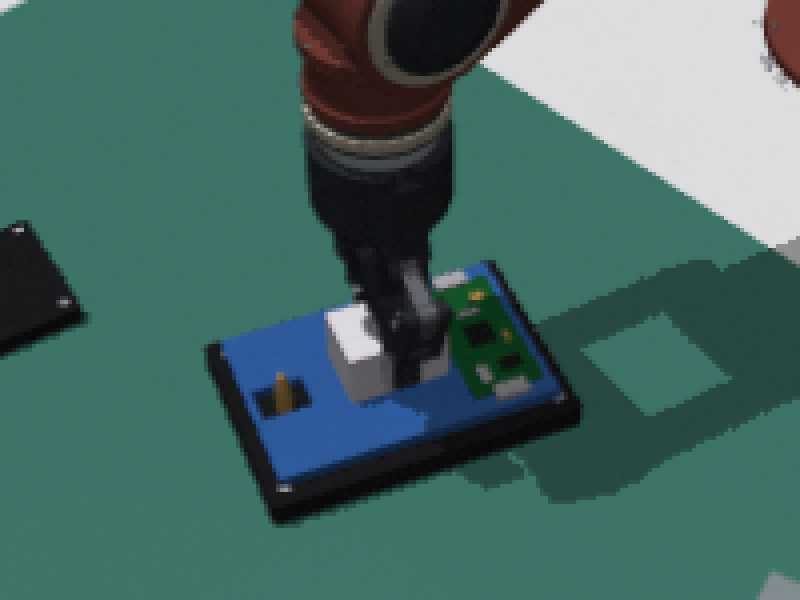

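It is seated: descent stopped at z=0.0336 as predicted, with the force rising. I'll release and lift away.

```bash
python3 -m pendant '[[[0,0,0,0,0,0,0.7],[0,0,0,0,0,0,1],[0,0,0,0,0,0,1],[0,0,0,0,0,0,1],[0,0,0,0,0,0,1],[0,0,0,0,0,0,1],[0,0,0,0,0,0.03,1],[0,0,0,0,0,0.06,1],[0,0,0,0,0,0.1,1],[0,0,0,0,0,0.13,1],[0,0,0,0,0,0.13,1],[0,0,0,0,0,0.13,1],[0,0,0,0,0,0.13,1],[0,0,0,0,0,0,1],[0,0,0,0,0,0,1]]]'
python3 - <<'E'
from meas import *
D={n:grab(n) for n in('wrist','scene')};w=D['wrist'];bl,wh,bk=masks(w)
print('carrier',rect(w,bl,(322,180),.028),'block',rect(w,wh,(323,178),.064))
h=np.zeros((600,640,3),np.uint8);h[:400]=w['frame'];h[400:,:320]=cv2.resize(D['scene']['frame'],(320,200));h[400:,320:]=cv2.resize(D['scene']['frame'][120:270,210:450],(320,200))
cv2.imwrite('pics/f6.png',h)
E
```

```text
time: 13.85
tool_pos: [0.5105, -0.0181, 0.2101]
tool_rot: [-0.0, 0.829, 0.56, -0.0]
contact_force: [-0.2, 0.1, 0.2]
gripper_width: 1.002
carrier (array([509.6, -18.2]), array([110.5, 168.4]), 68.1) block (array([509.8, -18.2]), array([39.6, 58.7]), 68.1)
```

View pics/f6.png

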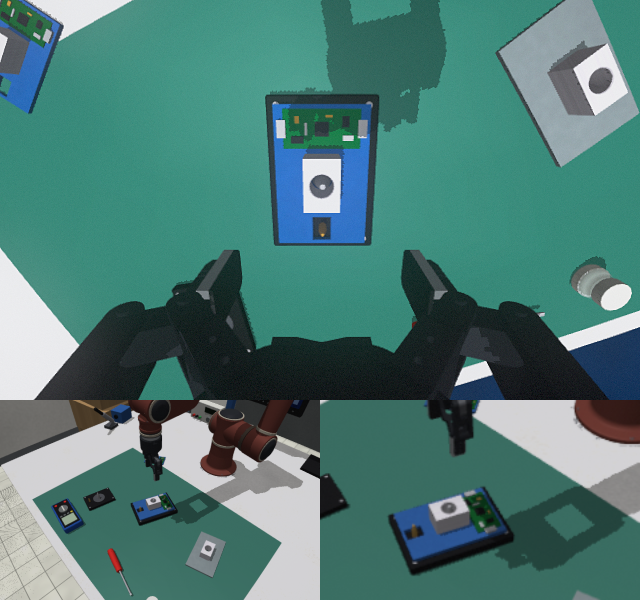

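The carrier lies flat on the stage, with the shaft in the bore (322,187) and the pin in the slot (322,229). The measured sizes match at the home heights, and the gripper is clear.

```bash
python3 -c "
from plant import manip
print(manip.job_done())"
```

```text
the job is handed in; nothing more can be done
None
```

The blue carrier is on the full-size black stage, lying flat and fully home, and the job is handed in at about 14 s of the 35 s allowed. I gripped it by its block and lowered it by hand over the shaft and pin. I let go only once it had stopped on the stage.

- **Seating:** the tool stopped at z = 33.6 mm, exactly 20 mm above the height where I picked the carrier up. A further commanded 0.5 mm only raised the force, to about 6 N.
- **Final position:** after release, the carrier measured (509.6, −18.2) mm at a yaw of −21.9°. The stage measured about (509.7, −18) mm at −21.9°, so they agree within the calibration.
- **Last picture:** the shaft shows in the bore and the pin in the slot. The gripper was open and clear, with about 0 N on the wrist. I did not touch the grey plate.

No check failed. The early stage estimates from the different cameras differed by up to about 10 mm, so I set the final alignment mainly from the wrist camera's view of the stage bolts, together with the top camera.

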